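# Run a fingertip along a filled pill strip to fold its lids shut

## Robot

A 6-joint arm with a two-finger parallel gripper is mounted at the origin on the work surface. World frame = base frame: x ahead of the robot, y to its left, z up, the work surface at z = 0. Lengths are in m, angles in rad, forces in N, time in s.
With the tool pointing down it reaches from about 0.275 to 0.725 m from the base axis. Payload 15.9 kg.
Tool frame: the origin (TCP) lies on the front face of the gripper's body, between the roots of the fingers; the fingertips stand 73 mm ahead of it and the grasp point (between the pads) lies 54 mm ahead of it; z points along the fingers, y is the line along which they close (so a half turn about z gives the same grasp; the last joint's range is limited). The gripper opens to 85 mm and grips with 20 to 120 N. Pads are 22 mm wide; open, the fingers measure 114 mm over their backs; the gripper's body (76 mm by 85 mm) begins 54 mm behind the grasp point. The pads swing forward as they close: fully open they stand 13 mm farther back than shut.
Start: joints at [-1.274, 0.213, -0.034, 1.323, 0, 1.571], TCP at [0.146, -0.478, 0.304] pointing down, gripper open.
Joint ranges: [-2.98, 2.98], [-0.74, 1.72], [-1.14, 1.35], [-2.1, 2.04], [-1.57, 1.44], [-3.14, 3.14]. Speed limits (rad/s): [1.89, 1.89, 2.39, 2.57, 3.14, 3.14].

## Interface

Orientations are given as a unit quaternion [w, x, y, z].
In Python, from cell import env gives the robot as it stands.
- The arm moves only by the tool send_rows, never from a script. Its argument "deltas" is a list of rows, each a list of 7 numbers: the shift along the tool's x, y, z in m, then the turn, a rotation vector about the tool's x, y, z in rad, then the finger opening in m, from 0 to 0.0854. A call has 1 to 12 rows; each row is the pose to reach, as a shift and turn from the pose commanded when the call began, along the tool's axes at that moment; what a row does not reach only later rows make up. A row lasts 1/10 s, in which the tool goes at most 50 mm and 8.59 degrees, less where a joint would pass 70% of its speed; a pose out of reach is approached as far as the arm can. A call with a gripper value outside its range is refused whole. The fingers move at their own pace and stop on an object; the grip force is fixed at half the most. Time passes only in rows, so rows that repeat a pose let the fingers close. It gives the time, the measured TCP pose, the force, the opening and the grip force at its end, in the units of the state.
- env.read_state(): the state, without advancing time (a new reading comes with each control period).
- env.camera(name): name is "scene" or "side" or "wrist"; returns a dict with "pixels" (400x640x3 uint8, red, green, blue), "fx", "fy", "cx", "cy" (pixels), "extrinsics" (4x4, takes a point from camera to world coordinates). Camera axes: x right, y up, looking along -z (the intrinsics and any distortion apply to the point x, -y, -z); pixel columns grow to the right and rows downward; lengths in m; the calibration is good to about 2 mm. A picture is of the moment at which its call begins. There is no depth.
- env.sign_off(): hands the job in; it is judged then, once.
The state is a dict: "t": time; "joint_positions": joint angles; "joint_vel": joint speeds; "effort": joint torques, N m; "tcp_pos": TCP position; "tool_rot": TCP orientation; "ft_force": force on the tool from outside, world axes, zero at the start; "ft_torque": the same for the moment, N m; "width": finger opening in m; "grasp_force": force on a finger pad.
Only numpy, scipy, OpenCV 4.12 (cv2) and the standard library are available. Lean on these libraries where they do the work, as an engineer would, in place of code of your own. Each camera call takes 0.05 s, during which the arm holds its last target. There are 200 camera calls.

## Task

The blue day strip of a weekly pill box lies filled on the counter with its four amber flip lids standing open, each hinged at the same end of its cell. Run a fingertip lightly along the row, starting behind the first lid (the one with a single dot, hinged at the very end of the strip), so that the lids fold down one after another, and see that all four lie fully shut. Do not press hard, do not pick the strip up or push it more than a few centimetres along the counter, and leave the cartons, pill jar and stapler beside it where they are.

Things in the scene. Friction and masses are not known exactly. Their poses are not given: they have to be found in the camera images.
- strip: loose blue day strip: open-topped tray 176 mm long (its x), 44 mm wide (its y), rim 26 mm high, 0.2 to 0.33 kg, free on the counter (slides if pushed with over 1 to 2 N). Origin: centre of its underside, z up. Four cells in a row 43 mm apart; cell 1 is at the -x end. Each lid is hinged at the -x end of its cell. Tops of shut lids lie 29 mm above the underside
- lid1 (a joint): angle of lid 1 (first from the strip's -x end; 1 black dot): 0 shut flat, pi/2 upright, 1.9 its stop, leaning back to the strip's -x. Stiff hinge: stays where it is left, turns under 0.0013 N m (0.04 N at its free edge, 0.4 N at 3 mm from the hinge). A fingertip moving towards the strip's +x folds it down, towards -x pushes it open
- lid1_hinge (a point): middle of lid 1's hinge line, which runs along the strip's y, 27.5 mm above the strip's underside at strip x = -85 mm. The lid is an amber flat plate 38.5 mm long from this line, 42 mm wide, 3 mm thick; shut, it reaches from here towards the strip's +x, its top 1.5 mm higher than this point
- lid2 (a joint): angle of lid 2 (second from the strip's -x end; 2 black dots): 0 shut flat, pi/2 upright, 1.9 its stop, leaning back to the strip's -x. Stiff hinge: stays where it is left, turns under 0.0013 N m (0.04 N at its free edge, 0.4 N at 3 mm from the hinge). A fingertip moving towards the strip's +x folds it down, towards -x pushes it open
- lid2_hinge (a point): middle of lid 2's hinge line, which runs along the strip's y, 27.5 mm above the strip's underside at strip x = -42 mm. The lid is an amber flat plate 38.5 mm long from this line, 42 mm wide, 3 mm thick; shut, it reaches from here towards the strip's +x, its top 1.5 mm higher than this point
- lid3 (a joint): angle of lid 3 (third from the strip's -x end; 3 black dots): 0 shut flat, pi/2 upright, 1.9 its stop, leaning back to the strip's -x. Stiff hinge: stays where it is left, turns under 0.0013 N m (0.04 N at its free edge, 0.4 N at 3 mm from the hinge). A fingertip moving towards the strip's +x folds it down, towards -x pushes it open
- lid3_hinge (a point): middle of lid 3's hinge line, which runs along the strip's y, 27.5 mm above the strip's underside at strip x = 1 mm. The lid is an amber flat plate 38.5 mm long from this line, 42 mm wide, 3 mm thick; shut, it reaches from here towards the strip's +x, its top 1.5 mm higher than this point
- lid4 (a joint): angle of lid 4 (last from the strip's -x end; 4 black dots): 0 shut flat, pi/2 upright, 1.9 its stop, leaning back to the strip's -x. Stiff hinge: stays where it is left, turns under 0.0013 N m (0.04 N at its free edge, 0.4 N at 3 mm from the hinge). A fingertip moving towards the strip's +x folds it down, towards -x pushes it open
- lid4_hinge (a point): middle of lid 4's hinge line, which runs along the strip's y, 27.5 mm above the strip's underside at strip x = 44 mm. The lid is an amber flat plate 38.5 mm long from this line, 42 mm wide, 3 mm thick; shut, it reaches from here towards the strip's +x, its top 1.5 mm higher than this point
- carton_a: white medicine carton with a blue stripe, 50 x 110 x 45 mm (x, y, z); loose bystander standing 8 to 15 cm beside the strip. Origin: centre of its underside, z up
- carton_b: white medicine carton with a red stripe, 42 x 85 x 60 mm (x, y, z); loose bystander standing 8 to 15 cm beside the strip. Origin: centre of its underside, z up
- pill_bottle: amber pill jar with a white cap, 42 mm across, 75 mm high; loose bystander standing 8 to 15 cm beside the strip. Origin: centre of its underside, z up
- stapler: red stapler with a steel foot, 135 x 30 x 29 mm (x, y, z); loose bystander standing 8 to 15 cm beside the strip. Origin: centre of its underside, z up
There are look-alikes about, which are no part of the job. What is shaped like the strip but green is not meant.

How it is judged:
By the outcome, as a careful person would: the job done as asked, in the order asked, and still so for the second after the job is handed in, with the robot touching nothing.
It also fails if it takes over 45 s, if anything falls off the work surface, if the arm or the gripper's body presses on something with over 40 N, if the wrist force passes 120 N, or if a joint passes its speed limit or range.

## Working session

There is one attempt and no reset: what is moved stays moved. The work goes in short steps, Python scripts to look and compute and a tool call to move; the robot and the scene stay as the last step left them, time stands still between calls to the robot, and variables do not carry over. Pictures are saved under pics/ and viewed, at most 10 in all, crops included, and the job is handed in when it is done.

Besides the shell and the picture viewer there is one more tool, called after "Emit:" by a JSON object that holds its "fn" and its "kwargs", one argument or row to a line. send_rows: Moves the arm, as the interface text tells. Its arguments: {"type":"object","properties":{"deltas":{"type":"array"}},"required":["deltas"]}

```bash
mkdir -p pics; ls; python3 - <<'E'
from cell import env
import cv2,numpy as np
ims=[]
for n in("scene","side"):
    c=env.camera(n); np.savez(f"{n}0.npz",**c); ims.append(c["pixels"][...,::-1])
    print(n,c["fx"],c["fy"],c["cx"],c["cy"],[k for k in c],np.round(c["extrinsics"],3).tolist())
cv2.imwrite("pics/scene0.png",ims[0]);cv2.imwrite("pics/side0.png",ims[1])
s=env.read_state();print({k:np.round(v,3).tolist() for k,v in s.items()})
E
```

```text
pics
scene 401.4659617281081 401.4659617281081 315.99364713809655 197.63416974661686 ['pixels', 'fx', 'fy', 'cx', 'cy', 'extrinsics'] [[0.82, -0.423, 0.384, 0.882], [0.572, 0.603, -0.556, -0.387], [0.004, 0.676, 0.737, 0.67], [0.0, 0.0, 0.0, 1.0]]
side 368.40280056334456 368.40280056334456 320.34435668748677 197.66829680937582 ['pixels', 'fx', 'fy', 'cx', 'cy', 'extrinsics'] [[-0.977, 0.145, -0.159, 0.481], [-0.215, -0.659, 0.721, 0.617], [-0.0, 0.738, 0.675, 0.56], [0.0, 0.0, 0.0, 1.0]]
{'t': 0.1, 'joint_positions': [-1.274, 0.213, -0.035, 1.324, 0.0, 1.571], 'joint_vel': [-0.002, -0.0, 0.001, -0.002, -0.002, -0.0], 'effort': [0.0, -68.725, 48.781, 0.012, -0.0, 0.0], 'tcp_pos': [0.146, -0.478, 0.303], 'tool_rot': [-0.001, 0.989, 0.148, -0.0], 'ft_force': [0.157, -0.532, 0.853], 'ft_torque': [-0.011, 0.025, -0.0], 'grasp_force': 0.0, 'width': 0.085}
```

View pics/scene0.png

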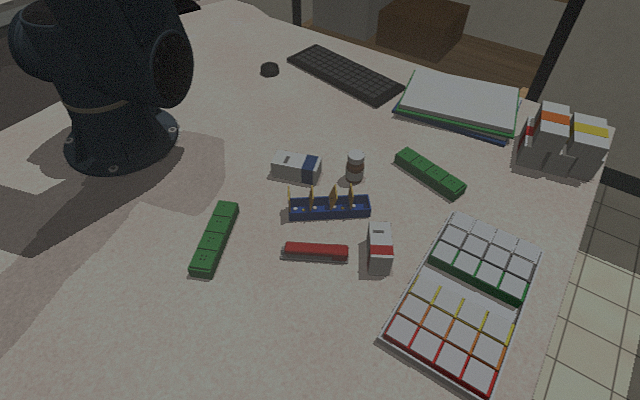

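View pics/side0.png

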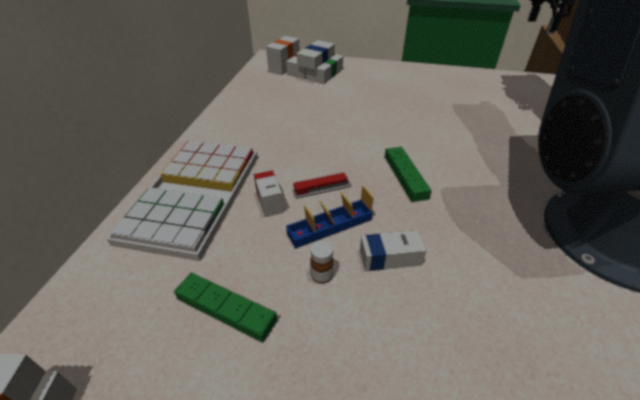

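Both views show the blue strip with upright amber lids at scene (330,207) and side (330,222). Possible confusions are the green strips at scene (215,238) and (430,173), and the organiser at (465,300). By colour, the blue one at (330,207) is the target. Next I'll check it in a close crop and measure it.

```bash
cat > h.py <<'E'
import numpy as np,cv2
def ray(c,u,v):
    d=np.array([(u-c["cx"])/c["fx"],-(v-c["cy"])/c["fy"],-1.]);E=c["extrinsics"]
    return E[:3,3],E[:3,:3]@d
def onz(c,u,v,z):
    o,d=ray(c,u,v);return o+d*(z-o[2])/d[2]
def proj(c,p):
    E=c["extrinsics"];q=E[:3,:3].T@(np.asarray(p)-E[:3,3])
    return np.array([c["cx"]+c["fx"]*q[0]/-q[2],c["cy"]-c["fy"]*q[1]/-q[2]])
def blue(c,roi):
    h=cv2.cvtColor(c["pixels"],cv2.COLOR_RGB2HSV);m=cv2.inRange(h,(108,110,30),(130,255,255))
    k=np.zeros_like(m);x0,y0,x1,y1=roi;k[y0:y1,x0:x1]=m[y0:y1,x0:x1];return k
E
python3 - <<'E'
from h import *
out=[]
for n,roi in(("scene",(275,185,385,230)),("side",(275,195,385,250))):
    c=dict(np.load(n+"0.npz")); m=blue(c,roi)
    cs=max(cv2.findContours(m,0,2)[0],key=cv2.contourArea)
    hull=cv2.convexHull(np.vstack([q for q in cv2.findContours(m,0,2)[0] if cv2.contourArea(q)>15]))
    ap=cv2.approxPolyDP(hull,2,True)[:,0]
    print(n)
    for u,v in ap: print(u,v,"z26",onz(c,u,v,.026)[:2].round(4),"z0",onz(c,u,v,0)[:2].round(4))
    x0,y0,x1,y1=roi; x1=x0+110;y1=y0+65;y0-=10
    out.append(cv2.resize(c["pixels"][y0:y1,x0:x1,::-1],None,fx=3.6,fy=3.6,interpolation=2))
    out.append(cv2.resize(cv2.cvtColor(m,8)[y0:y1,x0:x1],None,fx=3.6,fy=3.6,interpolation=0))
cv2.imwrite("pics/crop.png",np.vstack([np.hstack(out[:2]),np.hstack(out[2:])]))
E
```

```text
scene
370 208 z26 [0.6569 0.1404] z0 [0.6478 0.1617]
291 212 z26 [0.5261 0.035 ] z0 [0.5117 0.0521]
291 207 z26 [0.5176 0.0462] z0 [0.5029 0.0637]
363 204 z26 [0.6389 0.1417] z0 [0.6291 0.1631]
side
383 249 z26 [0.4623 0.1596] z0 [0.4614 0.1374]
295 246 z26 [0.6245 0.1879] z0 [0.6315 0.1671]
288 234 z26 [0.6457 0.1617] z0 [0.6537 0.1396]
287 226 z26 [0.6536 0.1417] z0 [0.662  0.1186]
361 201 z26 [0.5202 0.0379] z0 [0.5221 0.0098]
371 212 z26 [0.4956 0.0666] z0 [0.4963 0.0398]
```

View pics/crop.png

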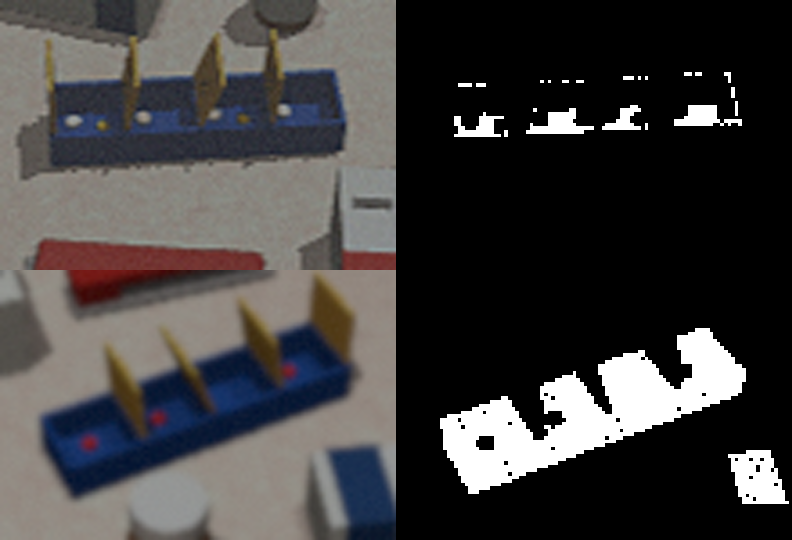

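The crop confirms it: a blue tray with four amber lids open at various angles. Lid 1 is at the left end in scene (≈289,197) and the right end in side (≈368,198), so strip +x runs right in scene. Corners next.

```bash
python3 - <<'E'
from h import *
S=dict(np.load("scene0.npz"));D=dict(np.load("side0.npz"))
P=lambda o,x,y:(o[0]+x/3.6-.5,o[1]+y/3.6-.5)
a=(275,175);b=(275,185)
for nm,c,o,x,y,z in [("S far+x rim",S,a,338,70,.026),("S near+x rim",S,a,344,122,.026),("S near+x bot",S,a,343,153,0),("S near-x bot",S,a,52,166,0),("S far-x rim",S,a,57,84,.026),
 ("D scenefar+x bot",D,b,73,227,0),("D scenenear+x rim",D,b,43,148,.026),("D scenefar+x rim",D,b,68,193,.026),("D scenefar-x bot",D,b,347,122,0),("D scenefar-x rim",D,b,350,96,.026)]:
    u,v=P(o,x,y);print(nm,round(u,1),round(v,1),onz(c,u,v,z)[:2].round(4))
# lid tips etc: mask amber components' extents in both
for n,c,roi in(("S",S,(280,180,375,215)),("D",D,(280,180,385,240))):
    h=cv2.cvtColor(c["pixels"],cv2.COLOR_RGB2HSV);m=cv2.inRange(h,(12,90,60),(30,255,255))
    k=np.zeros_like(m);x0,y0,x1,y1=roi;k[y0:y1,x0:x1]=m[y0:y1,x0:x1]
    N,l,st,ce=cv2.connectedComponentsWithStats(k)
    for i in range(1,N):
        if st[i,4]>15:
            ys,xs=np.where(l==i);cn=cv2.approxPolyDP(cv2.convexHull(np.c_[xs,ys].astype(np.int32)),1.2,True)[:,0];print(n,st[i,4],cn.tolist())
E
```

```text
S far+x rim 368.4 193.9 [0.6336 0.1741]
S near+x rim 370.1 208.4 [0.6575 0.1395]
S near+x bot 369.8 217.0 [0.6603 0.1388]
S near-x bot 288.9 220.6 [0.5229 0.0301]
S far-x rim 290.3 197.8 [0.5004 0.0664]
D scenefar+x bot 294.8 247.6 [0.6308 0.171 ]
D scenenear+x rim 286.4 225.6 [0.6549 0.141 ]
D scenefar+x rim 293.4 238.1 [0.6327 0.1697]
D scenefar-x bot 370.9 218.4 [0.4943 0.0591]
D scenefar-x rim 371.7 211.2 [0.4944 0.0638]
S 27 [[352, 197], [350, 183], [353, 195]]
S 55 [[310, 210], [309, 196], [312, 185], [313, 199]]
S 101 [[331, 208], [329, 195], [335, 184], [337, 198]]
S 29 [[289, 207], [288, 186]]
D 160 [[371, 209], [361, 197], [363, 186], [372, 196]]
D 94 [[352, 214], [344, 205], [342, 194], [351, 204]]
D 33 [[330, 216], [325, 211], [321, 202]]
D 101 [[314, 229], [306, 217], [305, 206], [313, 218]]
```

Emit:
{"fn": "send_rows", "kwargs": {
  "deltas": [
    [0.04, -0.03, 0.01, 0, 0, -0.03, 0],
    [0.08, -0.065, 0.02, 0, 0, -0.07, 0],
    [0.12, -0.1, 0.03, 0, 0, -0.1, 0],
    [0.16, -0.13, 0.04, 0, 0, -0.14, 0],
    [0.2, -0.165, 0.05, 0, 0, -0.17, 0],
    [0.24, -0.2, 0.06, 0, 0, -0.2, 0],
    [0.28, -0.23, 0.07, 0, 0, -0.24, 0],
    [0.32, -0.265, 0.08, 0, 0, -0.27, 0],
    [0.36, -0.3, 0.09, 0, 0, -0.3, 0],
    [0.4, -0.33, 0.1, 0, 0, -0.34, 0],
    [0.44, -0.36, 0.1, 0, 0, -0.37, 0],
    [0.456, -0.377, 0.1, 0, 0, -0.38, 0]
  ]
}}

```text
t: 1.3
tcp_pos: [0.4721, 0.0169, 0.2033]
tool_rot: [-0.0, 0.943, 0.333, -0.0]
ft_force: [0.1, -1.2, 0.2]
width: 0.0
grasp_force: 0.0
```

Emit:
{"fn": "send_rows", "kwargs": {
  "deltas": [
    [0, 0, 0, 0, 0, 0, 0],
    [0, 0, 0, 0, 0, 0, 0],
    [0, 0, 0, 0, 0, 0, 0]
  ]
}}

```text
t: 1.6
tcp_pos: [0.4709, 0.0142, 0.2038]
tool_rot: [-0.0, 0.943, 0.332, -0.0]
ft_force: [-0.3, -0.3, 0.4]
width: 0.0001
grasp_force: 0.0
```

```bash
python3 - <<'E'
from cell import env
from h import *
from scipy.spatial.transform import Rotation as R
s=env.read_state();q=s["tool_rot"];Rm=R.from_quat([*q[1:],q[0]]).as_matrix()
print(s["t"],s["tcp_pos"],s["ft_force"],s["width"]);print(Rm.round(3))
c=env.camera("wrist");d=env.camera("scene");np.savez("wrist1.npz",**c)
cv2.imwrite("pics/w1.png",np.hstack([cv2.resize(c["pixels"],(480,300))[...,::-1],d["pixels"][80:380,190:500,::-1]]))
p=np.array(s["tcp_pos"])
for L in(.073,.086):print(L,"tip px scene",proj(d,p+Rm[:,2]*L))
E
```

```text
1.6 [0.47090306 0.01419187 0.20379714] [-0.27728802 -0.25332074  0.41778023] 0.00013971949011015437
[[ 0.78   0.626 -0.001]
 [ 0.626 -0.78  -0.   ]
 [-0.001 -0.    -1.   ]]
0.073 tip px scene [259.49055085 171.1079659 ]
0.086 tip px scene [260.14921229 175.90909723]
```

View pics/w1.png

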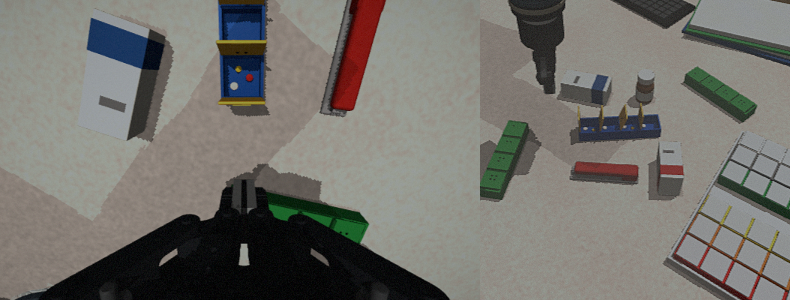

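The wrist view shows the strip straight ahead of the tip and aligned with tool x: lid 1's near edge is at full-frame (324,135) and the finger is at column 324. The green strip lies behind right at (420,300) and the stapler at (470,80). Next I'll check clearance below the tip and refine the strip's lateral offset.

```bash
python3 - <<'E'
from h import *
c=dict(np.load("wrist1.npz"));S=dict(np.load("scene0.npz"))
print("ground below tip in scene px",proj(S,[.471,.014,0]))
T=np.array([.471,.014,0]);ex=np.array([.78,.626,0]);ey=np.array([-.626,.78,0])
loc=lambda p:(round((p-T)@ex,4),round((p-T)@ey,4))
h=cv2.cvtColor(c["pixels"],cv2.COLOR_RGB2HSV)
m=cv2.inRange(h,(105,120,30),(130,255,255))
for v in range(60,136,8):
    xs=[x for x in np.where(m[v])[0] if 270<x<380]
    if xs:print(v,xs[0],xs[-1],loc(onz(c,xs[0],v,.026)),loc(onz(c,xs[-1],v,.026)))
ys=np.where(m[:,324])[0];print("blue rows",ys.min(),ys.max(),loc(onz(c,324,ys.max(),.026)))
a=cv2.inRange(h,(15,90,60),(32,255,255));a[:,:280]=0;a[:,370:]=0;a[160:]=0
N,l,st,_=cv2.connectedComponentsWithStats(a)
for i in range(1,N):
    if st[i,4]>60:
        u,v,w,hh,_=st[i];print("amber",st[i].tolist(),[loc(onz(c,u+w/2,vv,.0275)) for vv in(v,v+hh)])
g=cv2.inRange(h,(40,90,20),(85,255,255));ys,xs=np.where(g)
for u,v in {tuple(k) for k in cv2.approxPolyDP(cv2.convexHull(np.c_[xs,ys].astype(np.int32)),4,True)[:,0]}:print("green",u,v,loc(onz(c,u,v,.028)))
E
```

```text
ground below tip in scene px [265.49975889 214.71090326]
76 293 351 (np.float64(0.0917), np.float64(0.0243)) (np.float64(0.0917), np.float64(-0.0189))
84 294 351 (np.float64(0.0861), np.float64(0.0238)) (np.float64(0.0861), np.float64(-0.019))
92 294 351 (np.float64(0.0804), np.float64(0.0239)) (np.float64(0.0804), np.float64(-0.0191))
100 294 350 (np.float64(0.0746), np.float64(0.0241)) (np.float64(0.0746), np.float64(-0.0185))
108 294 350 (np.float64(0.0687), np.float64(0.0243)) (np.float64(0.0688), np.float64(-0.0187))
116 295 350 (np.float64(0.0628), np.float64(0.0237)) (np.float64(0.0628), np.float64(-0.0188))
124 295 350 (np.float64(0.0568), np.float64(0.0238)) (np.float64(0.0568), np.float64(-0.019))
blue rows 6 129 (np.float64(0.053), np.float64(0.0013))
amber [292, 0, 60, 7, 210] [(np.float64(0.1408), np.float64(0.0026)), (np.float64(0.1366), np.float64(0.0026))]
amber [288, 53, 68, 11, 398] [(np.float64(0.1072), np.float64(0.0027)), (np.float64(0.0998), np.float64(0.0027))]
amber [290, 130, 64, 11, 626] [(np.float64(0.0523), np.float64(0.0028)), (np.float64(0.0438), np.float64(0.0028))]
green 309 246 (np.float64(-0.0469), np.float64(0.0144))
green 568 395 (np.float64(-0.2165), np.float64(-0.2507))
green 478 283 (np.float64(-0.0838), np.float64(-0.1382))
green 37 395 (np.float64(-0.2167), np.float64(0.2981))
```

Emit:
{"fn": "send_rows", "kwargs": {
  "deltas": [
    [0, -0.0025, 0.03, 0, 0, 0, 0],
    [0, -0.0025, 0.06, 0, 0, 0, 0],
    [0, -0.0025, 0.09, 0, 0, 0, 0],
    [0, -0.0025, 0.107, 0, 0, 0, 0],
    [0, -0.0025, 0.112, 0, 0, 0, 0],
    [0, -0.0025, 0.112, 0, 0, 0, 0],
    [0, -0.0025, 0.112, 0, 0, 0, 0]
  ]
}}

```text
t: 2.4
tcp_pos: [0.4704, 0.0164, 0.093]
tool_rot: [0.0, 0.943, 0.332, 0.001]
ft_force: [0.1, 0.2, -0.0]
width: 0.0005
grasp_force: 0.0
```

Emit:
{"fn": "send_rows", "kwargs": {
  "deltas": [
    [0, 0, 0.001, 0, 0, 0, 0],
    [0, 0, 0.002, 0, 0, 0, 0],
    [0, 0, 0.003, 0, 0, 0, 0],
    [0, 0, 0.004, 0, 0, 0, 0],
    [0, 0, 0.005, 0, 0, 0, 0],
    [0, 0, 0.006, 0, 0, 0, 0],
    [0, 0, 0.006, 0, 0, 0, 0],
    [0, 0, 0.006, 0, 0, 0, 0]
  ]
}}

```text
t: 3.2
tcp_pos: [0.4699, 0.0167, 0.0859]
tool_rot: [-0.0, 0.943, 0.332, -0.0]
ft_force: [0.3, 0.1, 0.7]
width: 0.0002
grasp_force: 0.0
```

Emit:
{"fn": "send_rows", "kwargs": {
  "deltas": [
    [0, 0, 0.002, 0, 0, 0, 0],
    [0, 0, 0.004, 0, 0, 0, 0],
    [0, 0, 0.006, 0, 0, 0, 0],
    [0, 0, 0.008, 0, 0, 0, 0],
    [0, 0, 0.009, 0, 0, 0, 0],
    [0, 0, 0.01, 0, 0, 0, 0],
    [0, 0, 0.01, 0, 0, 0, 0]
  ]
}}

```text
t: 3.9
tcp_pos: [0.4698, 0.0168, 0.0758]
tool_rot: [-0.0, 0.943, 0.332, -0.0]
ft_force: [-0.2, 0.1, -0.2]
width: -0.0002
grasp_force: 0.0
```

Emit:
{"fn": "send_rows", "kwargs": {
  "deltas": [
    [0, 0, 0.001, 0, 0, 0, 0],
    [0, 0, 0.001, 0, 0, 0, 0]
  ]
}}

```text
t: 4.1
tcp_pos: [0.4699, 0.0168, 0.0749]
tool_rot: [-0.0, 0.943, 0.332, -0.0]
ft_force: [0.9, -0.2, 0.4]
width: -0.0001
grasp_force: 0.0
```

Emit:
{"fn": "send_rows", "kwargs": {
  "deltas": [
    [0, 0, 0.001, 0, 0, 0, 0],
    [0, 0, 0.001, 0, 0, 0, 0]
  ]
}}

```text
t: 4.3
tcp_pos: [0.4698, 0.0167, 0.0739]
tool_rot: [-0.0, 0.943, 0.332, -0.0]
ft_force: [0.6, 0.1, -0.4]
width: 0.0002
grasp_force: 0.0
```

Emit:
{"fn": "send_rows", "kwargs": {
  "deltas": [
    [0, 0, 0.001, 0, 0, 0, 0],
    [0, 0, 0.0015, 0, 0, 0, 0],
    [0, 0, 0.0015, 0, 0, 0, 0]
  ]
}}

```text
t: 4.6
tcp_pos: [0.4699, 0.0167, 0.0726]
tool_rot: [0.0, 0.943, 0.332, 0.0]
ft_force: [-3.0, 0.9, 6.1]
width: -0.0
grasp_force: 2.9
```

Contact at TCP z ≈ 0.073 confirms the closed fingertips are 73 mm ahead of the TCP. Now I'll fold lid 1 with a descending arc.

Emit:
{"fn": "send_rows", "kwargs": {
  "deltas": [
    [0, 0, -0.02, 0, 0, 0, 0],
    [0, 0, -0.0456, 0, 0, 0, 0],
    [0.012, 0, -0.0456, 0, 0, 0, 0],
    [0.024, 0, -0.0456, 0, 0, 0, 0],
    [0.032, 0, -0.0456, 0, 0, 0, 0],
    [0.04, 0, -0.0456, 0, 0, 0, 0],
    [0.046, 0, -0.0456, 0, 0, 0, 0],
    [0.05, 0, -0.042, 0, 0, 0, 0],
    [0.055, 0, -0.0371, 0, 0, 0, 0],
    [0.06, 0, -0.0346, 0, 0, 0, 0],
    [0.065, 0, -0.0321, 0, 0, 0, 0],
    [0.07, 0, -0.0311, 0, 0, 0, 0]
  ]
}}

```text
t: 5.8
tcp_pos: [0.5246, 0.0608, 0.1032]
tool_rot: [-0.0, 0.943, 0.332, -0.0]
ft_force: [0.1, -0.0, -0.2]
width: -0.0001
grasp_force: 0.0
```

Emit:
{"fn": "send_rows", "kwargs": {
  "deltas": [
    [0.002, 0, 0, 0, 0, 0, 0],
    [0.003, 0, 0.0006, 0, 0, 0, 0],
    [0.003, 0, 0.001, 0, 0, 0, 0],
    [0.003, 0, 0.001, 0, 0, 0, 0]
  ]
}}

```text
t: 6.2
tcp_pos: [0.5267, 0.0624, 0.1026]
tool_rot: [0.0, 0.943, 0.332, -0.0]
ft_force: [0.9, -1.1, -0.2]
width: 0.0001
grasp_force: 0.0
```

```bash
python3 - <<'E'
from cell import env
from h import *
s=env.read_state();p=np.array(s["tcp_pos"])-[.471,.014,0]
print(s["t"],"local x",p@[.78,.626,0],"lat",p@[-.626,.78,0],"tip z",s["tcp_pos"][2]-.073,s["ft_force"])
c=env.camera("scene");d=env.camera("side")
f=lambda i,x,y:cv2.resize(i[y:y+90,x:x+120,::-1],(400,300),interpolation=2)
cv2.imwrite("pics/l1.png",np.hstack([f(c["pixels"],265,155),f(d["pixels"],270,165)]))
E
```

```text
6.2 local x 0.0737326144970897 lat 0.0028637922630748588 tip z 0.029559903162740334 [ 0.89767768 -1.05103276 -0.20298509]
```

View pics/l1.png

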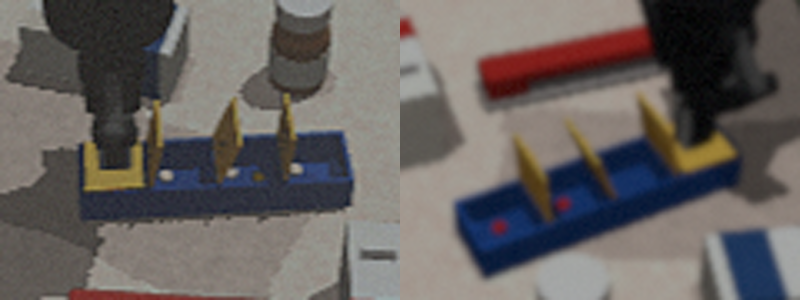

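The view shows lid 1 flat, with the other three still open and the strip unmoved. The same 43 mm cycle follows for lid 2.

Emit:
{"fn": "send_rows", "kwargs": {
  "deltas": [
    [0, 0, -0.0155, 0, 0, 0, 0],
    [0.006, 0, -0.0155, 0, 0, 0, 0],
    [0.012, 0, -0.0155, 0, 0, 0, 0],
    [0.018, 0, -0.0145, 0, 0, 0, 0],
    [0.023, 0, -0.01, 0, 0, 0, 0],
    [0.028, 0, -0.0065, 0, 0, 0, 0],
    [0.033, 0, -0.003, 0, 0, 0, 0],
    [0.038, 0, -0.0015, 0, 0, 0, 0],
    [0.042, 0, -0.0008, 0, 0, 0, 0],
    [0.043, 0, 0, 0, 0, 0, 0],
    [0.043, 0, 0, 0, 0, 0, 0]
  ]
}}

```text
t: 7.4
tcp_pos: [0.5604, 0.0894, 0.1025]
tool_rot: [0.0, 0.943, 0.332, -0.0]
ft_force: [0.1, -0.2, -0.6]
width: 0.0003
grasp_force: 0.0
```

Emit:
{"fn": "send_rows", "kwargs": {
  "deltas": [
    [0, 0, 0.0002, 0, 0, 0, 0],
    [0, 0, 0.0002, 0, 0, 0, 0]
  ]
}}

```text
t: 7.6
tcp_pos: [0.5602, 0.0893, 0.1025]
tool_rot: [0.0, 0.943, 0.332, 0.0]
ft_force: [-0.8, -0.1, -0.7]
width: 0.0
grasp_force: 0.0
```

Emit:
{"fn": "send_rows", "kwargs": {
  "deltas": [
    [0, 0, -0.0155, 0, 0, 0, 0],
    [0.006, 0, -0.0155, 0, 0, 0, 0],
    [0.012, 0, -0.0155, 0, 0, 0, 0],
    [0.018, 0, -0.0145, 0, 0, 0, 0],
    [0.023, 0, -0.01, 0, 0, 0, 0],
    [0.028, 0, -0.0065, 0, 0, 0, 0],
    [0.033, 0, -0.003, 0, 0, 0, 0],
    [0.038, 0, -0.0015, 0, 0, 0, 0],
    [0.042, 0, -0.0008, 0, 0, 0, 0],
    [0.043, 0, 0, 0, 0, 0, 0],
    [0.043, 0, 0, 0, 0, 0, 0]
  ]
}}

```text
t: 8.7
tcp_pos: [0.5939, 0.1164, 0.1023]
tool_rot: [0.0, 0.943, 0.332, -0.0]
ft_force: [0.5, -0.8, 0.4]
width: 0.0004
grasp_force: 0.0
```

```bash
python3 - <<'E'
from cell import env
from h import *
s=env.read_state();p=np.array(s["tcp_pos"])-[.471,.014,0]
print(s["t"],"local x",p@[.78,.626,0],"lat",p@[-.626,.78,0],"tip z",s["tcp_pos"][2]-.073,s["ft_force"])
c=env.camera("scene");d=env.camera("side")
f=lambda i,x,y:cv2.resize(i[y:y+90,x:x+120,::-1],(400,300),interpolation=2)
cv2.imwrite("pics/l3.png",np.hstack([f(c["pixels"],265,155),f(d["pixels"],270,165)]))
E
```

```text
8.7 local x 0.15996670848595027 lat 0.002927762950642863 tip z 0.029292381873447085 [ 0.46840946 -0.76674204  0.39970704]
```

View pics/l3.png

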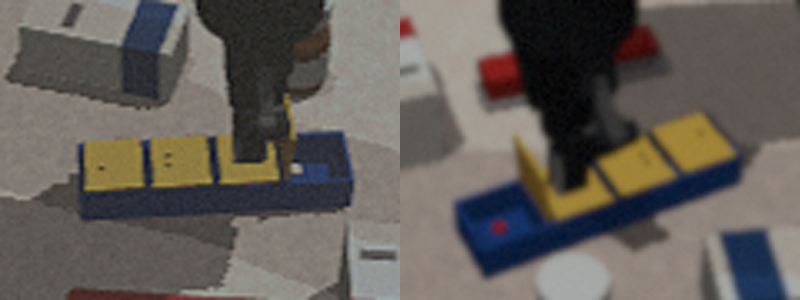

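Lids 1–3 are flat with their dots visible and lid 4 is still upright. The strip hasn't moved. Now lid 4.

Emit:
{"fn": "send_rows", "kwargs": {
  "deltas": [
    [0, 0, -0.0155, 0, 0, 0, 0],
    [0.006, 0, -0.0155, 0, 0, 0, 0],
    [0.012, 0, -0.0155, 0, 0, 0, 0],
    [0.018, 0, -0.0145, 0, 0, 0, 0],
    [0.023, 0, -0.01, 0, 0, 0, 0],
    [0.028, 0, -0.0065, 0, 0, 0, 0],
    [0.033, 0, -0.003, 0, 0, 0, 0],
    [0.038, 0, -0.0015, 0, 0, 0, 0],
    [0.042, 0, -0.0008, 0, 0, 0, 0],
    [0.043, 0, 0, 0, 0, 0, 0],
    [0.043, 0, 0, 0, 0, 0, 0]
  ]
}}

```text
t: 9.9
tcp_pos: [0.6274, 0.1433, 0.1023]
tool_rot: [-0.0, 0.943, 0.332, -0.0]
ft_force: [0.2, 0.3, -0.2]
width: 0.0001
grasp_force: 0.0
```

Emit:
{"fn": "send_rows", "kwargs": {
  "deltas": [
    [0, 0, 0.0002, 0, 0, 0, 0],
    [0, 0, 0.0002, 0, 0, 0, 0]
  ]
}}

```text
t: 10.1
tcp_pos: [0.6273, 0.1432, 0.1023]
tool_rot: [0.0, 0.943, 0.332, 0.0]
ft_force: [-0.2, 0.6, -0.2]
width: 0.0002
grasp_force: 0.0
```

Emit:
{"fn": "send_rows", "kwargs": {
  "deltas": [
    [0, 0, -0.01, 0, 0, 0, 0],
    [-0.04, 0, -0.01, 0, 0, 0, 0],
    [-0.08, 0, -0.01, 0, 0, 0, 0],
    [-0.11, 0, -0.01, 0, 0, 0, 0],
    [-0.129, 0, -0.01, 0, 0, 0, 0],
    [-0.129, 0, -0.01, 0, 0, 0, 0],
    [-0.129, 0, -0.005, 0, 0, 0, 0],
    [-0.129, 0, -0.001, 0, 0, 0, 0],
    [-0.129, 0, 0, 0, 0, 0, 0],
    [-0.129, 0, 0.0001, 0, 0, 0, 0]
  ]
}}

```text
t: 11.1
tcp_pos: [0.5271, 0.0628, 0.1018]
tool_rot: [-0.0, 0.943, 0.332, -0.0]
ft_force: [0.3, -0.8, 0.2]
width: -0.0002
grasp_force: 0.0
```

Emit:
{"fn": "send_rows", "kwargs": {
  "deltas": [
    [0, 0, 0.0002, 0, 0, 0, 0],
    [0, 0, 0.0003, 0, 0, 0, 0]
  ]
}}

```text
t: 11.3
tcp_pos: [0.5269, 0.0626, 0.1017]
tool_rot: [-0.0, 0.943, 0.332, -0.0]
ft_force: [-0.3, -0.2, 0.9]
width: 0.0001
grasp_force: 0.1
```

Emit:
{"fn": "send_rows", "kwargs": {
  "deltas": [
    [0, 0, -0.006, 0, 0, 0, 0],
    [0.03, 0, -0.006, 0, 0, 0, 0],
    [0.043, 0, -0.006, 0, 0, 0, 0],
    [0.043, 0, -0.003, 0, 0, 0, 0],
    [0.043, 0, -0.0005, 0, 0, 0, 0],
    [0.043, 0, 0, 0, 0, 0, 0],
    [0.043, 0, 0, 0, 0, 0, 0]
  ]
}}

```text
t: 12.0
tcp_pos: [0.5598, 0.089, 0.1017]
tool_rot: [-0.0, 0.943, 0.332, -0.0]
ft_force: [-0.3, 0.1, 0.8]
width: 0.0002
grasp_force: 0.0
```

Emit:
{"fn": "send_rows", "kwargs": {
  "deltas": [
    [0, 0, -0.006, 0, 0, 0, 0],
    [0.03, 0, -0.006, 0, 0, 0, 0],
    [0.043, 0, -0.006, 0, 0, 0, 0],
    [0.043, 0, -0.003, 0, 0, 0, 0],
    [0.043, 0, -0.0005, 0, 0, 0, 0],
    [0.043, 0, 0, 0, 0, 0, 0],
    [0.043, 0, 0, 0, 0, 0, 0]
  ]
}}

```text
t: 12.7
tcp_pos: [0.5933, 0.1158, 0.1018]
tool_rot: [-0.0, 0.943, 0.332, -0.0]
ft_force: [1.3, -0.2, 0.5]
width: -0.0003
grasp_force: 0.0
```

Emit:
{"fn": "send_rows", "kwargs": {
  "deltas": [
    [0, 0, -0.006, 0, 0, 0, 0],
    [0.03, 0, -0.006, 0, 0, 0, 0],
    [0.043, 0, -0.006, 0, 0, 0, 0],
    [0.043, 0, -0.003, 0, 0, 0, 0],
    [0.043, 0, -0.0005, 0, 0, 0, 0],
    [0.043, 0, 0, 0, 0, 0, 0],
    [0.043, 0, 0, 0, 0, 0, 0]
  ]
}}

```text
t: 13.4
tcp_pos: [0.6268, 0.1428, 0.1018]
tool_rot: [0.0, 0.943, 0.332, -0.0]
ft_force: [0.5, 0.5, -0.2]
width: 0.0
grasp_force: 0.0
```

Emit:
{"fn": "send_rows", "kwargs": {
  "deltas": [
    [0, 0, -0.02, 0, 0, 0, 0],
    [0, 0, -0.06, 0, 0, 0, 0],
    [0, 0, -0.1, 0, 0, 0, 0],
    [-0.05, 0, -0.12, 0, 0, 0, 0],
    [-0.1, 0, -0.12, 0, 0, 0, 0],
    [-0.15, 0, -0.12, 0, 0, 0, 0],
    [-0.2, 0, -0.12, 0, 0, 0, 0],
    [-0.24, 0, -0.12, 0, 0, 0, 0],
    [-0.24, 0, -0.12, 0, 0, 0, 0],
    [-0.24, 0, -0.12, 0, 0, 0, 0]
  ]
}}

```text
t: 14.4
tcp_pos: [0.4397, -0.0077, 0.2222]
tool_rot: [0.0, 0.944, 0.331, 0.0]
ft_force: [-0.8, 0.4, 0.9]
width: -0.0002
grasp_force: 0.0
```

```bash
python3 - <<'E'
from cell import env
from h import *
c=env.camera("scene");d=env.camera("side")
f=lambda i,x,y:cv2.resize(i[y:y+150,x:x+200,::-1],(400,300),interpolation=2)
cv2.imwrite("pics/fin.png",np.hstack([f(c["pixels"],230,130),f(d["pixels"],235,145)]))
E
```

```text
(no output)
```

View pics/fin.png

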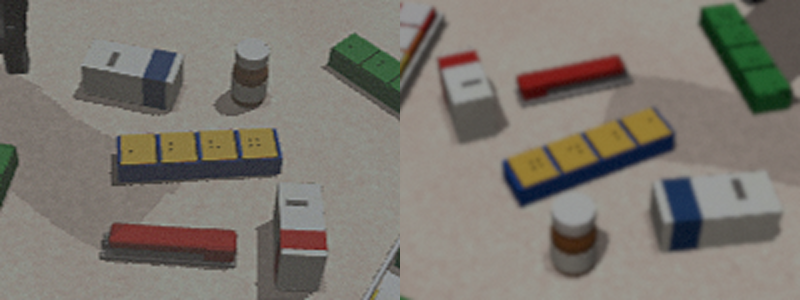

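All four lids lie flat with dots 1–4 left to right (crop 138…258, 150). The strip and its neighbours haven't moved, and the arm is clear.

```bash
python3 -c "
from cell import env
print(env.sign_off())"
```

```text
the job is handed in; nothing more can be done
None
```

All four lids were folded shut in order, 1 to 4, with light touches; in the last pictures they lie flat, the strip and the items beside it have not visibly moved, and the job is handed in.

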